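Wedge the bottle row tight on the shaker

TASK

Lock the three reagent bottles on the shaker for an extraction run: slide the clamp bar up by its black knob until the bottles stand close together against the rubber end pad, then lay the orange wedge on the platform, thin end first and straight side against the fence, in the gap behind the bar. Drive it in until its wide end is about flush with the front end of the fence, so that it holds the row tight by itself, with the bottles still upright and nothing else on the bench disturbed.

Things in the scene. Friction and masses are not known exactly. Their poses are not given: they have to be found in the camera images.
- shaker: Low white shaker, fixed; aluminium platform 215 (x) x 340 (y) mm, top at z = 62. Origin under it at worktop height; x away from its control panel, y left, z up; platform from x = -120 to 95, y = -170 to 170. Bottle channel along y at x = 39.5, between steel rails 65 apart and 26 high, from the end pad (face at y = -131) to the clamp bar (left).
- lane_mouth (a point): Point on the platform top at the front end of the fence's inner face (shaker x = -40, y = 137, z = 62 mm); axes as the shaker's. The fence, a steel wall 36 high, 12 thick, runs 120 mm along +x from here. The wedge lane lies on its -y side, up to the clamp bar's tapered back; wedge is driven along +x. In front is 75 mm of bare platform.
- clamp_bar (a joint): Travel of the aluminium clamp bar (37 mm high, along the lane) towards the bottles, shaker -y, m: 0 backed off, stop 0.034; stays where left (friction 1 N, plus up to 8 N to push the bottles). Row closed, pad just touched: about 0.023. Its back tapers 1:7: lane width at the front = 18 mm + travel, 17 mm less at the back; the wedge cannot enter before the bar is pushed up.
- bar_knob (a point): Middle height of the black cylindrical knob on the clamp bar, on its axis; knob 22 mm across, from 44 to 75 mm above the platform (the point is at 60 mm). Push it towards the shaker's -y, or grip it.
- pad (a joint): Inward travel of the rubber-faced end pad at the right end of the row, in m: 0 at rest, 0.008 bottomed; springs at 1.5 N per mm. With the wedge home it reads about 0.002 to 0.006.
- wedge: Orange slick plastic wedge, 160 g, 120 mm long (x), 34 high, 45 thick at the wide end, 28 at the thin end (1:7). Origin on its underside at half length; +x to the thin end, z up; straight side at y = +18, tapered side y = -27 (wide end) to -10 (thin end). Slides freely until about 90 mm are in the lane, then takes up to 20 N; does not creep back when let go.
- wedge_butt (a point): Centre of the wedge's wide end face, 17 mm above its underside (x = -60 in the wedge's frame).
- wedge_tip (a point): Centre of the wedge's thin end face, 17 mm above its underside (x = +60).
- reagent_amber_1: Brown bottle with black cap and red-banded label, 60 mm across, 125 mm high, one of the row; origin at the centre of its base.
- reagent_amber_2: Brown bottle with black cap and blue-banded label, 60 mm across, 125 mm high, one of the row; origin at the centre of its base.
- reagent_white_2: White bottle with yellow cap, 62 mm across, 140 mm high, one of the row; origin at the centre of its base.
- timer: Bystander: small white timer, 62 x 62 x 21 mm, on the bench; origin under its centre.
- beaker_2: Bystander: clear beaker, 70 mm across, 85 mm high; origin under its centre.
- measuring_cylinder: Bystander: glass measuring cylinder on a blue foot, 58 mm across, 184 mm high, behind the shaker; origin under its centre.
Things that resemble listed ones, but are neither listed nor needed, are in the scene too. What is shaped like the reagent_amber_2 but green is not meant. Leave any green look-alike of the reagent_amber_1 alone.

How it is judged:
On the way:
1. the clamp bar has been slid up and has closed the row of bottles (value of joint clamp_bar above 0.019 m), for 0.2 s.
At the end, for the whole second after the job is handed in: The wedge lies flat in the lane, thin end in, along the fence (6 mm, 0.06 rad), wide end within 15 mm of flush with the fence's front; let go and at rest, it presses the bar with over 2 N and keeps the end pad in by over 1.2 mm; the bottles stand upright (0.1 rad) in the channel (x of wedge_butt in the frame of lane_mouth between -0.015 and 0.015 m and z of wedge_butt in the frame of lane_mouth between 0.012 and 0.022 m and y of wedge in the frame of lane_mouth between -0.024 and -0.012 m and angle between the x axis of wedge and the x axis of shaker, either way round below 0.06 rad and x of wedge_tip in the frame of lane_mouth above 0.09 m and value of joint pad above 0.0012 m and contact force between wedge and clamp_bar above 2 N and angle between each of reagent_amber_1, reagent_amber_2, reagent_white_2's own z axis and vertical below 0.1 rad and x of reagent_amber_1 in the frame of shaker between 0.03 and 0.049 m and x of reagent_amber_2 in the frame of shaker between 0.03 and 0.049 m and x of reagent_white_2 in the frame of shaker between 0.03 and 0.049 m and linear speed of wedge below 0.01 m/s); the robot touches nothing.
It fails at once if a bottle of the row is tipped by more than 0.3 rad (angle between any of reagent_amber_1, reagent_amber_2, reagent_white_2's own z axis and vertical above 0.3 rad).
It fails at once if the timer, beaker or measuring cylinder is moved by more than 30 mm (distance of any of timer, beaker_2, measuring_cylinder from where it was at the start of the episode above 0.03 m).
It also fails if it takes over 64 s, if anything falls off the work surface, if the arm or the gripper's body presses on something with over 40 N, if the wrist force passes 120 N, or if a joint passes its speed limit or range.

ROBOT

A 7-joint arm with a two-finger parallel gripper is mounted at the origin on a cart in front of the work surface, level with it; the furniture and walls round the work are solid. World frame = base frame: x ahead of the robot, y to its left, z up, the work surface at z = 0. Lengths are in m, angles in rad, forces in N, time in s.
With the tool pointing down it reaches from about 0.4 to 0.875 m from the base axis. Payload 19.3 kg.
Tool frame: the origin (TCP) lies at the very end of the fingers, on their centre line; the grasp point (between the pads) lies 19 mm behind it; z points along the fingers, x is the direction in which the jaws open and shut, and the axes are right-handed (so a half turn about z gives the same grasp; the last joint's range is limited). The gripper opens to 85 mm and grips with 20 to 120 N. Pads are 22 mm wide; open, the fingers measure 114 mm over their backs; the gripper's body (76 mm by 85 mm) begins 54 mm behind the grasp point. The pads swing forward as they close: fully open they stand 13 mm farther back than shut.
Start: joints at [-1.42, 0.521, -0.036, 1.599, 0.021, 1.021, -0.113], TCP at [0.137, 0.61, 0.231] pointing down, gripper open.
Joint ranges: [-2.91, 2.91], [-0.3, 2.13], [-1.5, 1.42], [0.17, 2.43], [-1.26, 4.41], [0.16, 1.93], [-2.52, 2.52]. Speed limits (rad/s): [1.89, 1.89, 2.39, 2.39, 3.01, 3.01, 3.01].

INTERFACE

Orientations are given as [roll, pitch, yaw] about the fixed x, y, z axes, in that order (R = Rz(yaw) Ry(pitch) Rx(roll)).
In Python, from workcell import observe, eyes, job_done gives the robot as it stands. The module is installed in compiled form; this text tells all that it offers.
- The arm moves only by the shell command python3 -m pendant 'ROWS' [FORCE]. ROWS is JSON, a list of rows, each an object of numbers: "dx", "dy", "dz": the shift along the tool's x, y, z in mm; "ax", "ay", "az": the turn, a rotation vector about the tool's x, y, z in degrees; "claw": the finger opening in mm, from 0 to 85.4. A call has 1 to 10 rows; each row is the pose to reach, as a shift and turn from the pose commanded when the call began, along the tool's axes at that moment; what a row does not reach only later rows make up. A row lasts 1/12 s, in which the tool goes at most 41.7 mm and 7.16 degrees, less where a joint would pass 70% of its speed; a pose out of reach is approached as far as the arm can. A call with a gripper value outside its range is refused whole. The fingers move at their own pace and stop on an object; FORCE is the grip in N (left out, the last holds). Time passes only in rows, so rows that repeat a pose let the fingers close. It gives the time, the measured TCP pose, the force and the opening at its end, in the units of the state.
- observe(): the state, without advancing time (a new reading comes with each control period).
- eyes.grab_frame(name): name is "scene" or "top"; returns a dict with "image" (480x640x3 uint8, blue, green, red), "fovy" (degrees; the focal length in pixels is half the picture's height over the tangent of half this angle, whatever the lens; pixels are square), "cx", "cy" (the principal point, pixels), "view" (4x4, takes a point from world to camera coordinates). Camera axes: x right, y up, looking along -z (the intrinsics and any distortion apply to the point x, -y, -z); pixel columns grow to the right and rows downward; lengths in m; the calibration is good to about 2 mm. A picture is of the moment at which its call begins. There is no depth.
- job_done(): hands the job in, once; it reports no verdict.
The state is a dict: "clock": time; "qpos": joint angles; "qd": joint speeds; "joint_efforts": joint torques, N m; "position": TCP position; "tool_rot": TCP orientation; "force": force on the tool from outside, world axes, zero at the start; "moment": the same for the moment, N m; "grip_width": finger opening in m.
Only numpy, scipy, OpenCV 4.12 (cv2) and the standard library are available. Lean on these libraries where they do the work, as an engineer would, in place of code of your own. Each camera call takes 0.05 s, during which the arm holds its last target.

## Working session

There is one attempt and no reset: what is moved stays moved. The work goes in short steps, Python scripts to look and compute and a shell command to move; the robot and the scene stay as the last step left them, time stands still between calls to the robot, and variables do not carry over. Pictures are saved under pics/ and viewed, and the job is handed in when it is done.

```bash
mkdir -p pics
python3 - <<'E'
from workcell import observe, eyes
import cv2,numpy as np,pickle
s=observe();print(s)
for n in("scene","top"):
    f=eyes.grab_frame(n);cv2.imwrite(f"pics/{n}0.png",f["image"]);print({k:v for k,v in f.items() if k!="image"})
    pickle.dump(f,open(f"{n}0.pkl","wb"))
E
```

```text
{'clock': 0.0, 'qpos': array([-1.42021775,  0.52203202, -0.03632886,  1.60000046,  0.02119681,
        1.02112017, -0.1127647 ]), 'qd': array([-0.00038048, -0.0001196 , -0.00240046,  0.00244176, -0.0005439 ,
       -0.00082237, -0.00221449]), 'joint_efforts': array([-1.92069347e-03, -9.27109909e+01,  1.97904512e+00, -3.69920862e+01,
        1.76479697e-02,  8.13380844e-03, -2.13418923e-05]), 'position': array([0.13682805, 0.60948502, 0.2307172 ]), 'tool_rot': array([3.14151134e+00, 1.17227743e-03, 1.35004249e+00]), 'force': array([ 0.54241126,  0.23238931, -0.32489157]), 'moment': array([ 0.00580428,  0.04285374, -0.03906939]), 'grip_width': 0.08527213405201889}
{'fovy': 44.12547032188232, 'cx': 311.11799782388044, 'cy': 233.58456556600856, 'view': array([[ 0.83107167, -0.55611959, -0.007133  , -0.3838648 ],
       [ 0.41821699,  0.61643112,  0.66716357, -0.45067785],
       [-0.36662572, -0.55744388,  0.7448771 , -0.90398789],
       [ 0.        ,  0.        ,  0.        ,  1.        ]])}
{'fovy': 52.68029171128381, 'cx': 325.34296387130394, 'cy': 239.60506851320284, 'view': array([[-0.02453037, -0.99966587, -0.00814871,  0.19253449],
       [ 0.99106899, -0.02538653,  0.13091135, -0.59887955],
       [-0.13107448, -0.00486463,  0.99136059, -1.13004477],
       [ 0.        ,  0.        ,  0.        ,  1.        ]])}
```

View pics/scene0.png

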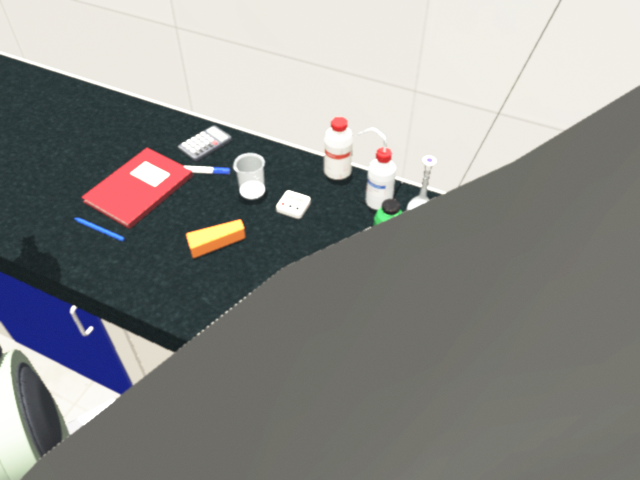

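View pics/top0.png

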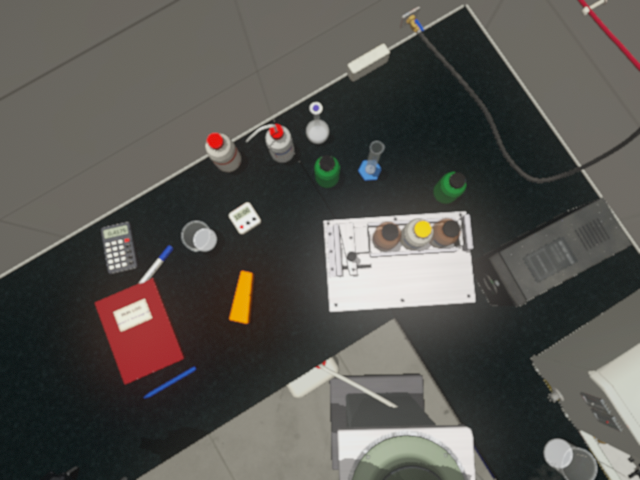

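```bash
cat > h.py <<'E'
import numpy as np,cv2,pickle
def ray(f,u,v):
    fl=f["image"].shape[0]/2/np.tan(np.radians(f["fovy"]/2))
    d=np.array([(u-f["cx"])/fl,-(v-f["cy"])/fl,-1.0]);V=f["view"];R=V[:3,:3];return -R.T@V[:3,3],R.T@d
def onz(f,u,v,z):
    o,d=ray(f,u,v);return (o+d*(z-o[2])/d[2])[:3]
def proj(f,p):
    V=f["view"];c=V[:3,:3]@np.asarray(p)+V[:3,3];fl=f["image"].shape[0]/2/np.tan(np.radians(f["fovy"]/2))
    return np.array([f["cx"]+fl*c[0]/-c[2],f["cy"]-fl*c[1]/-c[2]])
E
python3 - <<'E'
from h import *
f=pickle.load(open("top0.pkl","rb"));im=f["image"]
cv2.imwrite("pics/c1.png",cv2.resize(im[200:320,315:485],None,fx=4.7,fy=4.7,interpolation=cv2.INTER_CUBIC))
cv2.imwrite("pics/c2.png",cv2.resize(im[260:335,210:275],None,fx=7,fy=7,interpolation=cv2.INTER_CUBIC))
E
```

```text
(no output)
```

View pics/c1.png

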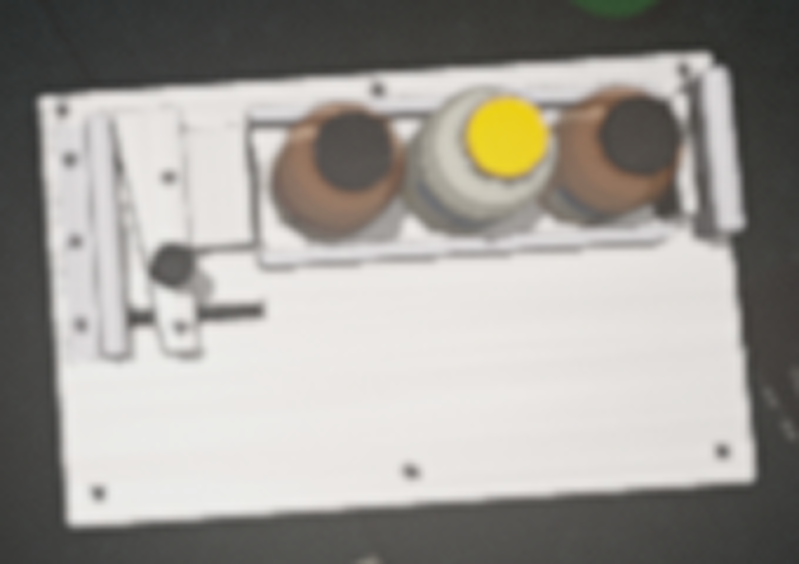

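View pics/c2.png

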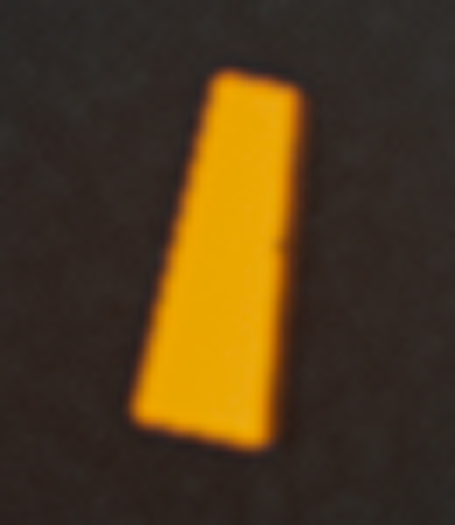

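Run:
```python
from h import *
f=pickle.load(open("top0.pkl","rb"));im=f["image"]
def fit(L,W):
    L=np.array(L);W=np.array(W);lc=L.mean(0);wc=W.mean(0);A=L-lc;B=W-wc
    th=np.arctan2((A[:,0]*B[:,1]-A[:,1]*B[:,0]).sum(),(A*B).sum());c,s=np.cos(th),np.sin(th);R=np.array([[c,-s],[s,c]])
    t=wc-R@lc;return th,t,R,(W-(L@R.T+t))*1000
px=[(40,95),(712,52),(755,482),(68,525)];px=[(315+u/4.7,200+v/4.7) for u,v in px]
L=[(.095,.17),(.095,-.17),(-.12,-.17),(-.12,.17)]
th,t,R,r=fit(L,[onz(f,*p,.062)[:2] for p in px]);print("shaker",th,t);print(r)
lm=t+R@[-.04,.137];print("lane_mouth",lm)
# knob top
k=onz(f,315+174/4.7,200+265/4.7,.137)[:2];print("knob",k,"in shaker",R.T@(k-t))
px=[(212,70),(303,85),(270,450),(130,418)];px=[(210+u/7,260+v/7) for u,v in px]
W=[onz(f,*p,.034)[:2] for p in px]
L=[(.06,.018),(.06,-.010),(-.06,-.027),(-.06,.018)]
th2,t2,R2,r=fit(L,W);print("wedge",th2,t2);print(r)
hsv=cv2.cvtColor(im,cv2.COLOR_BGR2HSV);m=cv2.inRange(hsv,(8,150,120),(22,255,255));m[:, :200]=0;m[:,300:]=0
c=max(cv2.findContours(m,0,1)[0],key=cv2.contourArea);print(cv2.contourArea(c),cv2.approxPolyDP(c,4,True)[:,0].tolist())
```

```text
shaker 0.03804405977649688 [0.55839744 0.00650084]
[[ 0.44339996  0.58302389]
 [ 0.76540627 -0.59265938]
 [-0.70399238 -0.09637312]
 [-0.50481385  0.10600861]]
lane_mouth [0.5132156  0.14188031]
knob [0.551964   0.11918661] in shaker [-0.0021428   0.11284893]
wedge -0.23408003734124444 [0.47248476 0.37881737]
[[ 0.68132326  1.85529757]
 [ 1.22465686 -2.24632512]
 [-1.67237655 -1.71048012]
 [-0.23360357  2.10150767]]
815.0 [[241, 270], [229, 319], [247, 323], [252, 273]]
```

```bash
cat >> h.py <<'E'
from scipy.spatial.transform import Rotation as Ro
TH=0.03804;T=np.array([.55840,.00650])
def sh(x,y):
    c,s=np.cos(TH),np.sin(TH);return T+np.array([[c,-s],[s,c]])@[x,y]
def toshaker(p):
    c,s=np.cos(TH),np.sin(TH);return np.array([[c,s],[-s,c]])@(np.asarray(p)[:2]-T)
def go(x,y,z,yaw):
    from workcell import observe
    s=observe();R=Ro.from_euler("xyz",s["tool_rot"]).as_matrix();Rt=Ro.from_euler("xyz",[np.pi,0,yaw]).as_matrix()
    d=R.T@(np.array([x,y,z])-s["position"])*1000;a=np.degrees(Ro.from_matrix(R.T@Rt).as_rotvec())
    print("d",d.round(1),"a",a.round(2),"t",s["clock"],"pos",s["position"].round(4),"shk",toshaker(s["position"]).round(4),"F",s["force"].round(1),"g",round(s["grip_width"],4))
E
python3 -c "
from h import *
k=sh(-.002,.113);go(*k,.20,np.pi/2+TH)"
```

```text
d [-387.3  512.5   31.2] a [ -0.     0.06 -14.83] t 0.1 pos [0.1369 0.6095 0.2308] shk [-0.3983  0.6186] F [-0.4  0.2 -0.1] g 0.0851
```

```bash
python3 -m pendant '[{"dx":-387,"dy":512,"dz":10,"az":-14.8,"claw":50},{"dx":-387,"dy":512,"dz":10,"az":-14.8,"claw":50},{"dx":-387,"dy":512,"dz":10,"az":-14.8,"claw":50},{"dx":-387,"dy":512,"dz":10,"az":-14.8,"claw":50},{"dx":-387,"dy":512,"dz":10,"az":-14.8,"claw":50},{"dx":-387,"dy":512,"dz":10,"az":-14.8,"claw":50},{"dx":-387,"dy":512,"dz":10,"az":-14.8,"claw":50},{"dx":-387,"dy":512,"dz":10,"az":-14.8,"claw":50},{"dx":-387,"dy":512,"dz":10,"az":-14.8,"claw":50},{"dx":-387,"dy":512,"dz":10,"az":-14.8,"claw":50}]' 30
python3 -c "
from h import *
k=sh(-.002,.113);go(*k,.22,np.pi/2+TH)"
```

```text
d [-387.3  512.5   11.2] a [ -0.     0.06 -14.83] t 0.1 pos [0.1369 0.6095 0.2308] shk [-0.3983  0.6186] F [-0.4  0.2 -0.1] g 0.0851schema error: expected keys dx, dy, dz, ax, ay, az, claw
```

```bash
python3 -m pendant '[{"dx":-387,"dy":512,"dz":10,"ax":0,"ay":0,"az":-14.8,"claw":50},{"dx":-387,"dy":512,"dz":10,"ax":0,"ay":0,"az":-14.8,"claw":50},{"dx":-387,"dy":512,"dz":10,"ax":0,"ay":0,"az":-14.8,"claw":50},{"dx":-387,"dy":512,"dz":10,"ax":0,"ay":0,"az":-14.8,"claw":50},{"dx":-387,"dy":512,"dz":10,"ax":0,"ay":0,"az":-14.8,"claw":50},{"dx":-387,"dy":512,"dz":10,"ax":0,"ay":0,"az":-14.8,"claw":50},{"dx":-387,"dy":512,"dz":10,"ax":0,"ay":0,"az":-14.8,"claw":50},{"dx":-387,"dy":512,"dz":10,"ax":0,"ay":0,"az":-14.8,"claw":50},{"dx":-387,"dy":512,"dz":10,"ax":0,"ay":0,"az":-14.8,"claw":50},{"dx":-387,"dy":512,"dz":10,"ax":0,"ay":0,"az":-14.8,"claw":50}]' 30
python3 -c "
from h import *
k=sh(-.002,.113);go(*k,.22,np.pi/2+TH)"
```

```text
clock: 0.93
position: [0.407, 0.29, 0.2248]
tool_rot: [-3.142, -0.0, 1.608]
force: [1.2, 1.2, -1.0]
grip_width: 0.05
d [-176.   138.6    4.8] a [-0.   -0.   -0.03] t 0.9333 pos [0.407  0.29   0.2248] shk [-0.1405  0.2891] F [ 1.2  1.2 -1. ] g 0.05
```

```bash
python3 -m pendant '[{"dx":-176,"dy":139,"dz":4,"ax":0,"ay":0,"az":0,"claw":50},{"dx":-176,"dy":139,"dz":4,"ax":0,"ay":0,"az":0,"claw":50},{"dx":-176,"dy":139,"dz":4,"ax":0,"ay":0,"az":0,"claw":50},{"dx":-176,"dy":139,"dz":4,"ax":0,"ay":0,"az":0,"claw":50},{"dx":-176,"dy":139,"dz":4,"ax":0,"ay":0,"az":0,"claw":50},{"dx":-176,"dy":139,"dz":4,"ax":0,"ay":0,"az":0,"claw":50},{"dx":-176,"dy":139,"dz":4,"ax":0,"ay":0,"az":0,"claw":50},{"dx":-176,"dy":139,"dz":4,"ax":0,"ay":0,"az":0,"claw":50}]'
python3 - <<'E'
from h import *
from workcell import eyes
for n in("scene","top"):
    f=eyes.grab_frame(n);pickle.dump(f,open(f"{n}1.pkl","wb"));cv2.imwrite(f"pics/{n}1.png",f["image"])
k=sh(-.002,.113);go(*k,.118,np.pi/2+TH)
E
```

```text
clock: 1.6
position: [0.5518, 0.1203, 0.2203]
tool_rot: [-3.141, 0.0, 1.606]
force: [-0.6, -0.1, -0.3]
grip_width: 0.05
d [ -2.7   1.  102.6] a [-0.04 -0.01  0.02] t 1.7 pos [0.5511 0.122  0.2206] shk [-0.0029  0.1157] F [-1.3  0.4 -0.2] g 0.05
```

View pics/scene1.png

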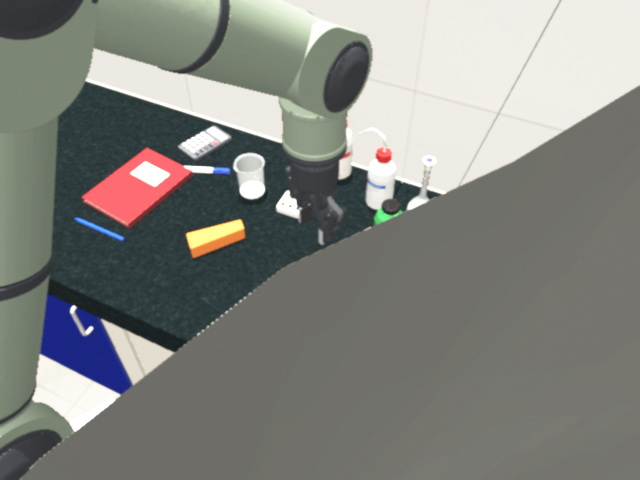

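View pics/top1.png

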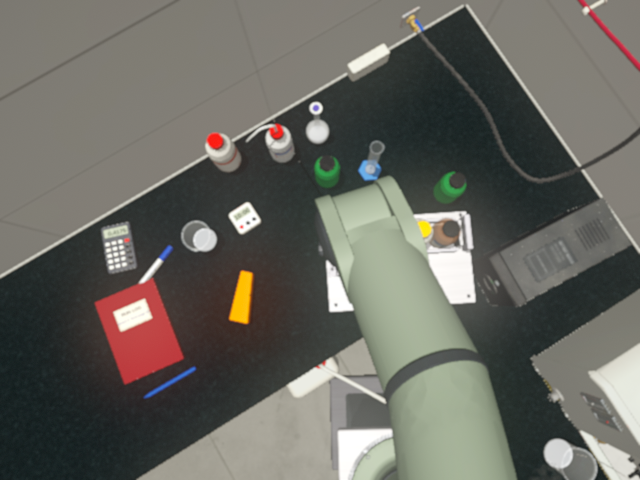

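```bash
python3 -m pendant '[{"dx":-1,"dy":0,"dz":40,"ax":0,"ay":0,"az":0,"claw":50},{"dx":-1,"dy":0,"dz":80,"ax":0,"ay":0,"az":0,"claw":50},{"dx":-1,"dy":0,"dz":95,"ax":0,"ay":0,"az":0,"claw":50},{"dx":-1,"dy":0,"dz":102,"ax":0,"ay":0,"az":0,"claw":50},{"dx":-1,"dy":0,"dz":102,"ax":0,"ay":0,"az":0,"claw":50},{"dx":-1,"dy":0,"dz":102,"ax":0,"ay":0,"az":0,"claw":50}]'
python3 - <<'E'
from h import *
k=sh(-.002,.113);go(*k,.118,np.pi/2+TH)
E
```

```text
clock: 2.2
position: [0.5519, 0.1209, 0.1197]
tool_rot: [3.141, -0.0, 1.609]
force: [0.3, -0.1, 1.1]
grip_width: 0.0501
d [-1.6  0.1  1.7] a [ 0.05 -0.02  0.02] t 2.2 pos [0.5519 0.1209 0.1197] shk [-0.0021  0.1146] F [ 0.3 -0.1  1.1] g 0.0501
```

Close with 25 N, staying put.

```bash
python3 -m pendant '[{"dx":0,"dy":0,"dz":0,"ax":0,"ay":0,"az":0,"claw":10},{"dx":0,"dy":0,"dz":0,"ax":0,"ay":0,"az":0,"claw":10},{"dx":0,"dy":0,"dz":0,"ax":0,"ay":0,"az":0,"claw":10},{"dx":0,"dy":0,"dz":0,"ax":0,"ay":0,"az":0,"claw":10},{"dx":0,"dy":0,"dz":0,"ax":0,"ay":0,"az":0,"claw":10},{"dx":0,"dy":0,"dz":0,"ax":0,"ay":0,"az":0,"claw":10}]' 25
python3 - <<'E'
from h import *
k=sh(-.002,.113);go(*k,.118,np.pi/2+TH)
E
```

```text
clock: 2.7
position: [0.5523, 0.1202, 0.1202]
tool_rot: [3.14, -0.0, 1.608]
force: [-1.8, -1.8, 10.8]
grip_width: 0.0212
d [-0.8 -0.3  2.2] a [ 0.11 -0.02 -0.05] t 2.7 pos [0.5523 0.1202 0.1202] shk [-0.0017  0.1138] F [-1.8 -1.8 10.8] g 0.0212
```

```bash
python3 -m pendant '[{"dx":-3,"dy":0,"dz":-1,"ax":0,"ay":0,"az":0,"claw":10},{"dx":-6,"dy":0,"dz":-1,"ax":0,"ay":0,"az":0,"claw":10},{"dx":-9,"dy":0,"dz":-1,"ax":0,"ay":0,"az":0,"claw":10},{"dx":-12,"dy":0,"dz":-1,"ax":0,"ay":0,"az":0,"claw":10},{"dx":-15,"dy":0,"dz":-1,"ax":0,"ay":0,"az":0,"claw":10},{"dx":-18,"dy":0,"dz":-1,"ax":0,"ay":0,"az":0,"claw":10},{"dx":-18,"dy":0,"dz":-1,"ax":0,"ay":0,"az":0,"claw":10}]'
python3 - <<'E'
from h import *
k=sh(-.002,.113);go(*k,.118,np.pi/2+TH)
E
```

```text
clock: 3.28
position: [0.553, 0.1018, 0.1203]
tool_rot: [3.14, -0.0, 1.608]
force: [4.4, 0.8, 1.0]
grip_width: 0.0206
d [17.5 -0.2  2.3] a [ 0.08 -0.02 -0.06] t 3.2833 pos [0.553  0.1018 0.1203] shk [-0.0018  0.0955] F [4.4 0.8 1. ] g 0.0206
```

```bash
python3 -m pendant '[{"dx":-2,"dy":0,"dz":0,"ax":0,"ay":0,"az":0,"claw":10},{"dx":-4,"dy":0,"dz":0,"ax":0,"ay":0,"az":0,"claw":10},{"dx":-4,"dy":0,"dz":0,"ax":0,"ay":0,"az":0,"claw":10},{"dx":-4,"dy":0,"dz":0,"ax":0,"ay":0,"az":0,"claw":10}]'
python3 - <<'E'
from h import *
k=sh(-.002,.113);go(*k,.118,np.pi/2+TH)
E
```

```text
clock: 3.62
position: [0.5532, 0.0984, 0.1203]
tool_rot: [3.14, -0.001, 1.608]
force: [4.9, 1.8, 1.0]
grip_width: 0.0209
d [21.  -0.3  2.3] a [ 0.09 -0.03 -0.04] t 3.6167 pos [0.5532 0.0984 0.1203] shk [-0.0017  0.092 ] F [4.9 1.8 1. ] g 0.0209
```

```bash
python3 -m pendant '[{"dx":-1,"dy":0,"dz":0,"ax":0,"ay":0,"az":0,"claw":10},{"dx":-2,"dy":0,"dz":0,"ax":0,"ay":0,"az":0,"claw":10},{"dx":-2,"dy":0,"dz":0,"ax":0,"ay":0,"az":0,"claw":10},{"dx":-2,"dy":0,"dz":0,"ax":0,"ay":0,"az":0,"claw":10}]'
python3 - <<'E'
from h import *
k=sh(-.002,.113);go(*k,.118,np.pi/2+TH)
E
```

```text
clock: 3.95
position: [0.5532, 0.0968, 0.1203]
tool_rot: [3.14, -0.001, 1.609]
force: [4.5, 4.5, 1.4]
grip_width: 0.0206
d [22.6 -0.2  2.3] a [ 0.08 -0.05 -0.02] t 3.95 pos [0.5532 0.0968 0.1203] shk [-0.0018  0.0904] F [4.5 4.5 1.4] g 0.0206
```

```bash
python3 -m pendant '[{"dx":-1,"dy":0,"dz":0,"ax":0,"ay":0,"az":0,"claw":10},{"dx":-2,"dy":0,"dz":0,"ax":0,"ay":0,"az":0,"claw":10},{"dx":-3,"dy":0,"dz":0,"ax":0,"ay":0,"az":0,"claw":10},{"dx":-3,"dy":0,"dz":0,"ax":0,"ay":0,"az":0,"claw":10},{"dx":-3,"dy":0,"dz":0,"ax":0,"ay":0,"az":0,"claw":10}]'
python3 - <<'E'
from h import *
k=sh(-.002,.113);go(*k,.118,np.pi/2+TH)
E
```

```text
clock: 4.37
position: [0.5533, 0.0942, 0.1203]
tool_rot: [3.14, -0.001, 1.609]
force: [3.8, 7.4, 0.9]
grip_width: 0.0204
d [25.2 -0.2  2.3] a [ 0.09 -0.07 -0.  ] t 4.3667 pos [0.5533 0.0942 0.1203] shk [-0.0018  0.0878] F [3.8 7.4 0.9] g 0.0204
```

```bash
python3 -m pendant '[{"dx":0,"dy":0,"dz":0,"ax":0,"ay":0,"az":0,"claw":45},{"dx":0,"dy":0,"dz":0,"ax":0,"ay":0,"az":0,"claw":45},{"dx":0,"dy":0,"dz":0,"ax":0,"ay":0,"az":0,"claw":45},{"dx":0,"dy":0,"dz":-30,"ax":0,"ay":0,"az":0,"claw":45},{"dx":0,"dy":0,"dz":-70,"ax":0,"ay":0,"az":0,"claw":45},{"dx":0,"dy":0,"dz":-100,"ax":0,"ay":0,"az":0,"claw":45},{"dx":0,"dy":0,"dz":-110,"ax":0,"ay":0,"az":0,"claw":45}]'
python3 - <<'E'
from h import *
# wedge grasp at wedge x=-0.045, y=-0.0035 (mid thickness there)
a=-0.234;R=np.array([[np.cos(a),-np.sin(a)],[np.sin(a),np.cos(a)]])
p=np.array([.4725,.3788])+R@[-.045,-.0035];print(p)
go(*p,.12,np.pi/2+a)
E
```

```text
clock: 4.95
position: [0.5539, 0.0931, 0.2341]
tool_rot: [3.137, -0.001, 1.608]
force: [0.4, 0.2, -0.0]
grip_width: 0.0449
[0.42791485 0.38582955]
d [ 297.1 -115.7  113.8] a [ 0.25 -0.09 15.52] t 4.95 pos [0.5539 0.0931 0.2341] shk [-0.0012  0.0867] F [ 0.4  0.2 -0. ] g 0.0449
```

```bash
python3 -m pendant '[{"dx":297,"dy":-116,"dz":20,"ax":0,"ay":0,"az":15.5,"claw":75},{"dx":297,"dy":-116,"dz":20,"ax":0,"ay":0,"az":15.5,"claw":75},{"dx":297,"dy":-116,"dz":40,"ax":0,"ay":0,"az":15.5,"claw":75},{"dx":297,"dy":-116,"dz":60,"ax":0,"ay":0,"az":15.5,"claw":75},{"dx":297,"dy":-116,"dz":80,"ax":0,"ay":0,"az":15.5,"claw":75},{"dx":297,"dy":-116,"dz":100,"ax":0,"ay":0,"az":15.5,"claw":75},{"dx":297,"dy":-116,"dz":113,"ax":0,"ay":0,"az":15.5,"claw":75},{"dx":297,"dy":-116,"dz":113,"ax":0,"ay":0,"az":15.5,"claw":75},{"dx":297,"dy":-116,"dz":113,"ax":0,"ay":0,"az":15.5,"claw":75},{"dx":297,"dy":-116,"dz":113,"ax":0,"ay":0,"az":15.5,"claw":75}]'
python3 - <<'E'
from h import *
from workcell import eyes
f=eyes.grab_frame("top");pickle.dump(f,open("top2.pkl","wb"));im=f["image"]
cv2.imwrite("pics/t2.png",cv2.resize(im[180:360,200:500],None,fx=2.6,fy=2.6,interpolation=cv2.INTER_CUBIC))
f=pickle.load(open("scene0.pkl","rb"));im=f["image"]
cv2.imwrite("pics/s0w.png",cv2.resize(im[210:270,175:260],None,fx=8,fy=8,interpolation=cv2.INTER_CUBIC))
go(.4279,.3858,.12,np.pi/2-.234)
E
```

```text
clock: 5.78
position: [0.422, 0.3885, 0.1137]
tool_rot: [-3.138, 0.003, 1.343]
force: [-0.6, -0.1, -0.5]
grip_width: 0.0745
d [ 0.2  4.1 -4.9] a [-0.1   0.14  0.23] t 5.8333 pos [0.4238 0.3865 0.1151] shk [-0.12    0.3848] F [ 0.8 -0.8 -0.6] g 0.0753
```

View pics/t2.png

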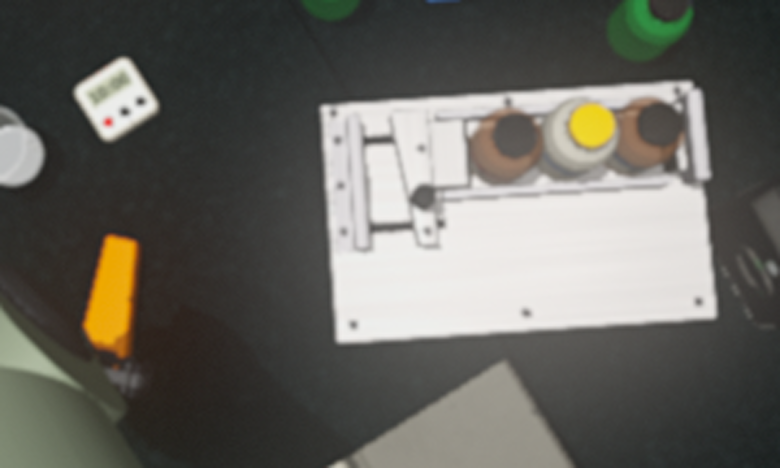

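View pics/s0w.png

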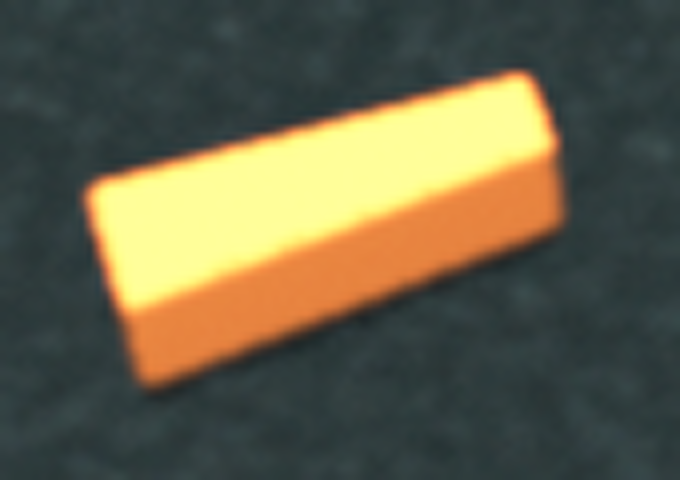

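Run:
```python
from h import *
f=pickle.load(open("scene0.pkl","rb"))
px=[(525,70),(558,150),(130,310),(86,185)]
W=np.array([onz(f,175+u/8,210+v/8,.034)[:2] for u,v in px]);L=np.array([(.06,.018),(.06,-.010),(-.06,-.027),(-.06,.018)])
A=L-L.mean(0);B=W-W.mean(0);th=np.arctan2((A[:,0]*B[:,1]-A[:,1]*B[:,0]).sum(),(A*B).sum());c,s=np.cos(th),np.sin(th);R=np.array([[c,-s],[s,c]]);t=W.mean(0)-R@L.mean(0)
print(th,t,((W-(L@R.T+t))*1000).round(1).tolist())
g=t+R@[-.045,-.0035];print(g)
go(.4279,.3858,.006,np.pi/2-.234)
```

```text
-0.2439600587043859 [0.47167356 0.37947844] [[0.3, 1.6], [-0.0, -2.0], [0.5, -1.1], [-0.7, 1.5]]
[0.42716064 0.38695171]
d [  0.5   4.3 109.1] a [-0.1   0.14  0.23] t 5.8333 pos [0.4238 0.3865 0.1151] shk [-0.12    0.3848] F [ 0.8 -0.8 -0.6] g 0.0753
```

```bash
python3 -m pendant '[{"dx":1,"dy":4,"dz":40,"ax":0,"ay":0,"az":0.5,"claw":75},{"dx":1,"dy":4,"dz":75,"ax":0,"ay":0,"az":0.5,"claw":75},{"dx":1,"dy":4,"dz":100,"ax":0,"ay":0,"az":0.5,"claw":75},{"dx":1,"dy":4,"dz":109,"ax":0,"ay":0,"az":0.5,"claw":75},{"dx":1,"dy":4,"dz":109,"ax":0,"ay":0,"az":0.5,"claw":75},{"dx":1,"dy":4,"dz":109,"ax":0,"ay":0,"az":0.5,"claw":75}]'
python3 - <<'E'
from h import *
go(.4276,.3863,.005,np.pi/2-.238)
E
```

```text
clock: 6.33
position: [0.4306, 0.3854, 0.0088]
tool_rot: [3.141, -0.0, 1.328]
force: [-0.2, -0.8, 0.2]
grip_width: 0.0753
d [ 0.2 -3.1  3.8] a [ 0.03 -0.01 -0.27] t 6.3333 pos [0.4306 0.3854 0.0088] shk [-0.1133  0.3834] F [-0.2 -0.8  0.2] g 0.0753
```

```bash
python3 -m pendant '[{"dx":0,"dy":-3,"dz":3,"ax":0,"ay":0,"az":0,"claw":75},{"dx":0,"dy":-3,"dz":3,"ax":0,"ay":0,"az":0,"claw":20},{"dx":0,"dy":-3,"dz":3,"ax":0,"ay":0,"az":0,"claw":20},{"dx":0,"dy":-3,"dz":3,"ax":0,"ay":0,"az":0,"claw":20},{"dx":0,"dy":-3,"dz":3,"ax":0,"ay":0,"az":0,"claw":20},{"dx":0,"dy":-3,"dz":3,"ax":0,"ay":0,"az":0,"claw":20},{"dx":0,"dy":-3,"dz":3,"ax":0,"ay":0,"az":0,"claw":20},{"dx":0,"dy":-3,"dz":3,"ax":0,"ay":0,"az":0,"claw":20}]' 30
python3 - <<'E'
from h import *
go(.4276,.3863,.005,np.pi/2-.238)
E
```

```text
clock: 7.0
position: [0.4272, 0.387, 0.0059]
tool_rot: [3.141, -0.001, 1.329]
force: [-1.9, 0.0, 9.0]
grip_width: 0.0436
d [-0.6  0.5  0.9] a [ 0.04 -0.07 -0.21] t 7.0 pos [0.4272 0.387  0.0059] shk [-0.1166  0.3852] F [-1.9  0.   9. ] g 0.0436
```

```bash
python3 -m pendant '[{"dx":0,"dy":0,"dz":-15,"ax":0,"ay":0,"az":0,"claw":20},{"dx":0,"dy":0,"dz":-40,"ax":0,"ay":0,"az":0,"claw":20},{"dx":0,"dy":0,"dz":-70,"ax":0,"ay":0,"az":0,"claw":20},{"dx":0,"dy":0,"dz":-100,"ax":0,"ay":0,"az":0,"claw":20},{"dx":0,"dy":0,"dz":-125,"ax":0,"ay":0,"az":0,"claw":20},{"dx":0,"dy":0,"dz":-125,"ax":0,"ay":0,"az":0,"claw":20},{"dx":0,"dy":0,"dz":-125,"ax":0,"ay":0,"az":0,"claw":20}]'
python3 - <<'E'
from h import *
from workcell import eyes
for n in("scene","top"):
    f=eyes.grab_frame(n);pickle.dump(f,open(n+"3.pkl","wb"));im=f["image"]
    c=im[130:300,120:330] if n=="scene" else im[220:380,160:330]
    cv2.imwrite(f"pics/{n}3.png",cv2.resize(c,None,fx=3.6,fy=3.6,interpolation=cv2.INTER_CUBIC))
go(.4276,.3863,.005,np.pi/2-.238)
E
```

```text
clock: 7.58
position: [0.4273, 0.387, 0.1313]
tool_rot: [3.14, -0.002, 1.329]
force: [-0.8, 0.1, -1.5]
grip_width: 0.0434
d [  0.5   1.1 124.2] a [-0.03  0.04 -0.21] t 7.6833 pos [0.4265 0.3862 0.1292] shk [-0.1174  0.3844] F [-0.3  0.2 -2.1] g 0.0435
```

View pics/scene3.png

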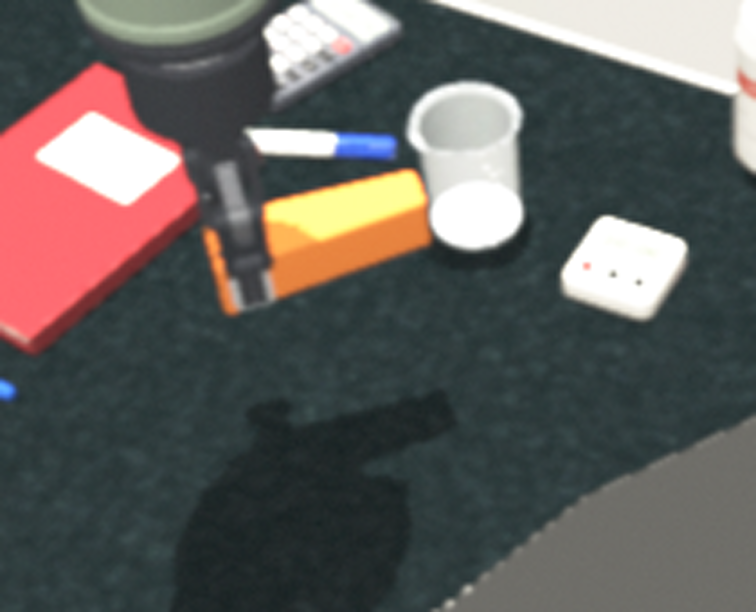

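View pics/top3.png

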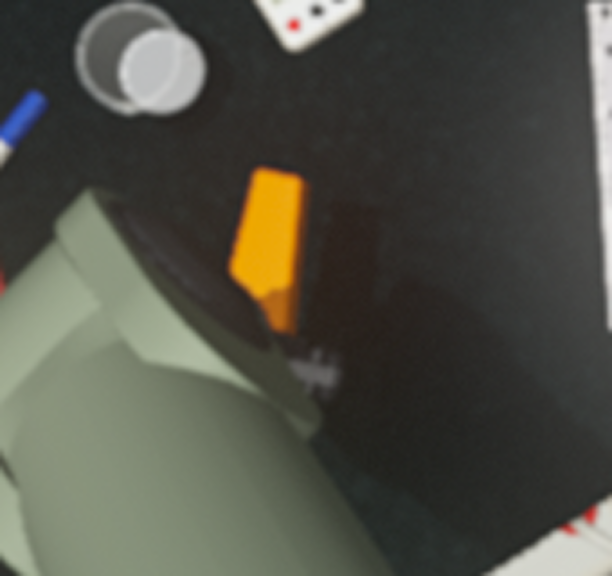

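Run:
```python
from h import *
s=pickle.load(open("scene3.pkl","rb"));t=pickle.load(open("top3.pkl","rb"))
def tri(a,b):
    o1,d1=ray(s,120+a[0]/3.6,130+a[1]/3.6);o2,d2=ray(t,160+b[0]/3.6,220+b[1]/3.6)
    A=np.stack([d1,-d2],1);k=np.linalg.lstsq(A,o2-o1,rcond=None)[0];p,q=o1+k[0]*d1,o2+k[1]*d2;return (p+q)/2,np.linalg.norm(p-q)*1000
for a,b in[((413,170),(254,167)),((429,215),(306,176))]:print(tri(a,b))
p=[onz(t,160+u/3.6,220+v/3.6,.158)[:2] for u,v in[(254,167),(229,268),(303,175),(297,290)]]
print(p,np.arctan2(*(p[0]-p[1])[::-1]))
q=[onz(s,120+u/3.6,130+v/3.6,.158)[:2] for u,v in[(413,171),(275,204)]];print(q,np.arctan2(*(q[0]-q[1])[::-1]))
# predicted from undisturbed grasp
a=-.239;R=np.array([[np.cos(a),-np.sin(a)],[np.sin(a),np.cos(a)]]);w=np.array([.4721,.3791])+R@[.06,.018];print("pred straight tip corner",w)
```

```text
(array([0.5344884 , 0.38302249, 0.15732982]), np.float64(1.0789459963547883))
(array([0.5282298 , 0.35349974, 0.14939682]), np.float64(2.551270478150288))
[array([0.53492673, 0.38266745]), array([0.47514388, 0.39748562]), array([0.52939124, 0.35329484]), array([0.46116619, 0.35703579])] -0.24296965883864866
[array([0.53330354, 0.38184434]), array([0.45722114, 0.40126719])] -0.2499484889756173
pred straight tip corner [0.53465567 0.38238448]
```

Run:
```python
from h import *
p=sh(-.150,.110);print(p);go(*p,.131,np.pi/2+TH)
```

```text
[0.40432512 0.1107158 ]
d [-272.8   44.4   -1.6] a [ -0.03   0.04 -16.02] t 7.6833 pos [0.4265 0.3862 0.1292] shk [-0.1174  0.3844] F [-0.3  0.2 -2.1] g 0.0435
```

```bash
python3 -m pendant '[{"dx":-30,"dy":5,"dz":-2,"ax":0,"ay":0,"az":-2,"claw":20},{"dx":-65,"dy":11,"dz":-2,"ax":0,"ay":0,"az":-4,"claw":20},{"dx":-100,"dy":17,"dz":-2,"ax":0,"ay":0,"az":-6,"claw":20},{"dx":-135,"dy":22,"dz":-2,"ax":0,"ay":0,"az":-8,"claw":20},{"dx":-170,"dy":28,"dz":-2,"ax":0,"ay":0,"az":-10,"claw":20},{"dx":-205,"dy":33,"dz":-2,"ax":0,"ay":0,"az":-12,"claw":20},{"dx":-235,"dy":38,"dz":-2,"ax":0,"ay":0,"az":-14,"claw":20},{"dx":-258,"dy":42,"dz":-2,"ax":0,"ay":0,"az":-16,"claw":20},{"dx":-273,"dy":44,"dz":-2,"ax":0,"ay":0,"az":-16,"claw":20},{"dx":-273,"dy":44,"dz":-2,"ax":0,"ay":0,"az":-16,"claw":20}]'
python3 - <<'E'
from h import *
from workcell import eyes
f=eyes.grab_frame("top");pickle.dump(f,open("top4.pkl","wb"));im=f["image"]
cv2.imwrite("pics/t4.png",cv2.resize(im[190:380,260:480],None,fx=3.1,fy=3.1,interpolation=cv2.INTER_CUBIC))
p=sh(-.150,.110);go(*p,.071,np.pi/2+TH)
E
```

```text
clock: 8.52
position: [0.4032, 0.1075, 0.1309]
tool_rot: [-3.139, 0.002, 1.605]
force: [1.1, 0.1, -2.2]
grip_width: 0.0432
d [ 1.4  0.8 60.1] a [-0.1   0.05 -0.19] t 8.5667 pos [0.4036 0.1093 0.1311] shk [-0.1507  0.1086] F [ 1.2  0.2 -1.1] g 0.0432
```

View pics/t4.png

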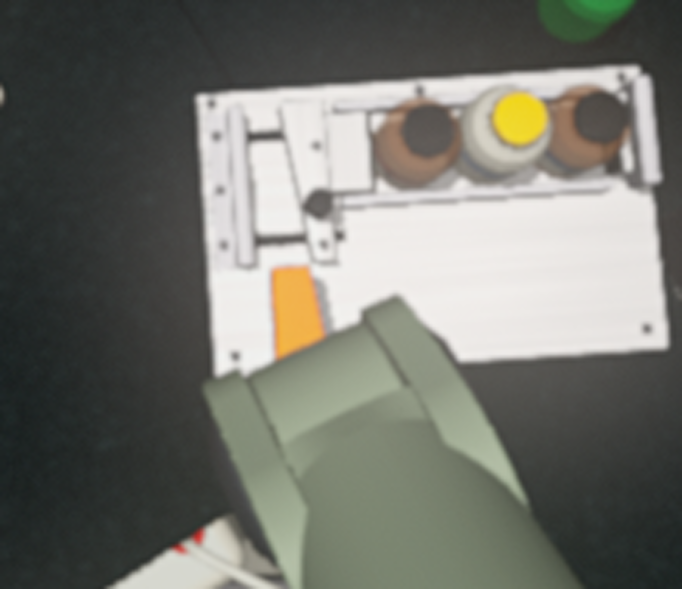

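```bash
python3 -m pendant '[{"dx":1,"dy":1,"dz":20,"ax":0,"ay":0,"az":0,"claw":20},{"dx":1,"dy":1,"dz":40,"ax":0,"ay":0,"az":0,"claw":20},{"dx":1,"dy":1,"dz":55,"ax":0,"ay":0,"az":0,"claw":20},{"dx":1,"dy":1,"dz":60,"ax":0,"ay":0,"az":0,"claw":20},{"dx":1,"dy":1,"dz":60,"ax":0,"ay":0,"az":0,"claw":20},{"dx":1,"dy":1,"dz":60,"ax":0,"ay":0,"az":0,"claw":20}]'
python3 - <<'E'
from h import *
from workcell import eyes
f=eyes.grab_frame("top");pickle.dump(f,open("top5.pkl","wb"));im=f["image"]
cv2.imwrite("pics/t5.png",cv2.resize(im[220:330,310:390],None,fx=5.4,fy=5.4,interpolation=cv2.INTER_CUBIC))
p=sh(-.065,.113);go(*p,.071,np.pi/2+TH)
E
```

```text
clock: 9.07
position: [0.4051, 0.1123, 0.0718]
tool_rot: [-3.141, 0.0, 1.609]
force: [1.0, 0.4, -1.0]
grip_width: 0.0435
d [ 1.5 83.9  1.2] a [ 0.01 -0.01 -0.01] t 9.1167 pos [0.4053 0.1123 0.0722] shk [-0.1489  0.1115] F [ 0.7 -0.4 -1.2] g 0.0434
```

View pics/t5.png

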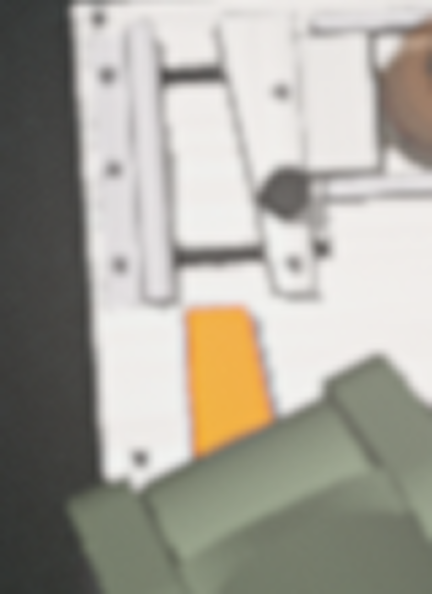

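```bash
python3 -m pendant '[{"dx":0,"dy":10,"dz":0,"ax":0,"ay":0,"az":0,"claw":20},{"dx":0,"dy":20,"dz":0,"ax":0,"ay":0,"az":0,"claw":20},{"dx":0,"dy":30,"dz":0,"ax":0,"ay":0,"az":0,"claw":20},{"dx":0,"dy":40,"dz":0,"ax":0,"ay":0,"az":0,"claw":20},{"dx":0,"dy":45,"dz":0,"ax":0,"ay":0,"az":0,"claw":20},{"dx":0,"dy":45,"dz":0,"ax":0,"ay":0,"az":0,"claw":20}]'
python3 - <<'E'
from h import *
p=sh(-.065,.113);go(*p,.071,np.pi/2+TH)
E
```

```text
clock: 9.62
position: [0.4516, 0.1136, 0.0718]
tool_rot: [3.141, -0.0, 1.608]
force: [-0.1, 0.9, -1.1]
grip_width: 0.0435
d [ 2.  37.7  0.9] a [ 0.05 -0.01 -0.07] t 9.6167 pos [0.4516 0.1136 0.0718] shk [-0.1027  0.1111] F [-0.1  0.9 -1.1] g 0.0435
```

```bash
python3 -m pendant '[{"dx":1,"dy":8,"dz":0,"ax":0,"ay":0,"az":0,"claw":20},{"dx":1,"dy":16,"dz":1,"ax":0,"ay":0,"az":0,"claw":20},{"dx":1,"dy":24,"dz":1,"ax":0,"ay":0,"az":0,"claw":20},{"dx":1,"dy":30,"dz":1,"ax":0,"ay":0,"az":0,"claw":20},{"dx":1,"dy":36,"dz":1,"ax":0,"ay":0,"az":0,"claw":20},{"dx":1,"dy":36,"dz":1,"ax":0,"ay":0,"az":0,"claw":20}]'
python3 - <<'E'
from h import *
p=sh(-.065,.113);go(*p,.068,np.pi/2+TH)
E
```

```text
clock: 10.12
position: [0.4873, 0.116, 0.0708]
tool_rot: [3.141, -0.0, 1.608]
force: [-0.9, 0.1, -1.7]
grip_width: 0.0431
d [0.9 1.9 2.8] a [ 0.04 -0.01 -0.06] t 10.1167 pos [0.4873 0.116  0.0708] shk [-0.0669  0.1121] F [-0.9  0.1 -1.7] g 0.0431
```

```bash
python3 -m pendant '[{"dx":1,"dy":1,"dz":1,"ax":0,"ay":0,"az":0,"claw":20},{"dx":1,"dy":1,"dz":2.5,"ax":0,"ay":0,"az":0,"claw":20},{"dx":1,"dy":1,"dz":2.5,"ax":0,"ay":0,"az":0,"claw":20},{"dx":1,"dy":1,"dz":2.5,"ax":0,"ay":0,"az":0,"claw":65},{"dx":1,"dy":1,"dz":2.5,"ax":0,"ay":0,"az":0,"claw":65},{"dx":1,"dy":1,"dz":2.5,"ax":0,"ay":0,"az":0,"claw":65},{"dx":1,"dy":1,"dz":2.5,"ax":0,"ay":0,"az":0,"claw":65}]'
python3 - <<'E'
from h import *
p=sh(-.14,.113);go(*p,.14,np.pi/2+TH)
E
```

```text
clock: 10.7
position: [0.487, 0.117, 0.0684]
tool_rot: [3.141, -0.0, 1.608]
force: [-0.1, 0.7, -0.6]
grip_width: 0.0649
d [ -0.2 -72.9 -71.6] a [ 0.01 -0.   -0.03] t 10.7 pos [0.487  0.117  0.0684] shk [-0.0671  0.1131] F [-0.1  0.7 -0.6] g 0.0649
```

Straight up clear of the wedge, then back and look.

```bash
python3 -m pendant '[{"dx":0,"dy":0,"dz":-15,"ax":0,"ay":0,"az":0,"claw":65},{"dx":0,"dy":0,"dz":-45,"ax":0,"ay":0,"az":0,"claw":65},{"dx":0,"dy":-20,"dz":-72,"ax":0,"ay":0,"az":0,"claw":65},{"dx":0,"dy":-45,"dz":-72,"ax":0,"ay":0,"az":0,"claw":0},{"dx":0,"dy":-65,"dz":-72,"ax":0,"ay":0,"az":0,"claw":0},{"dx":0,"dy":-73,"dz":-72,"ax":0,"ay":0,"az":0,"claw":0},{"dx":0,"dy":-73,"dz":-72,"ax":0,"ay":0,"az":0,"claw":0},{"dx":0,"dy":-73,"dz":-72,"ax":0,"ay":0,"az":0,"claw":0}]'
python3 - <<'E'
from h import *
from workcell import eyes
f=eyes.grab_frame("top");pickle.dump(f,open("top6.pkl","wb"));im=f["image"]
cv2.imwrite("pics/t6.png",cv2.resize(im[200:330,310:480],None,fx=4.4,fy=4.4,interpolation=cv2.INTER_CUBIC))
p=sh(-.13,.1145);go(*p,.075,np.pi/2+TH)
E
```

```text
clock: 11.37
position: [0.4147, 0.1144, 0.1405]
tool_rot: [3.141, -0.0, 1.609]
force: [1.3, -0.3, 0.1]
grip_width: 0.0043
d [ 1.2  9.1 65.4] a [ 0.04 -0.01 -0.03] t 11.4167 pos [0.4151 0.1144 0.1404] shk [-0.1391  0.1133] F [-0.3  0.1 -0.9] g 0.0003
```

View pics/t6.png

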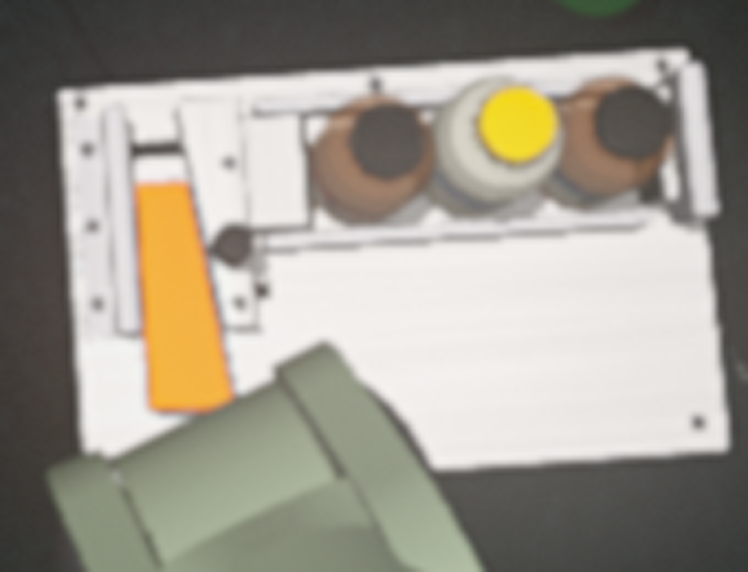

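```bash
python3 -m pendant '[{"dx":1,"dy":0,"dz":25,"ax":0,"ay":0,"az":0,"claw":0},{"dx":1,"dy":0,"dz":50,"ax":0,"ay":0,"az":0,"claw":0},{"dx":1,"dy":5,"dz":64,"ax":0,"ay":0,"az":0,"claw":0},{"dx":1,"dy":15,"dz":64,"ax":0,"ay":0,"az":0,"claw":0},{"dx":1,"dy":25,"dz":64,"ax":0,"ay":0,"az":0,"claw":0},{"dx":1,"dy":35,"dz":64,"ax":0,"ay":0,"az":0,"claw":0},{"dx":1,"dy":43,"dz":64,"ax":0,"ay":0,"az":0,"claw":0},{"dx":1,"dy":50,"dz":64,"ax":0,"ay":0,"az":0,"claw":0},{"dx":1,"dy":50,"dz":64,"ax":0,"ay":0,"az":0,"claw":0}]'
python3 - <<'E'
from h import *
p=sh(-.051,.1145);go(*p,.075,np.pi/2+TH)
E
```

```text
clock: 12.17
position: [0.4659, 0.1172, 0.0769]
tool_rot: [3.14, -0.0, 1.608]
force: [-0.3, 0.2, 0.6]
grip_width: -0.0
d [ 0.4 37.2  2. ] a [ 0.11 -0.03 -0.07] t 12.1667 pos [0.4659 0.1172 0.0769] shk [-0.0883  0.1141] F [-0.3  0.2  0.6] g -0.0
```

```bash
python3 -m pendant '[{"dx":0,"dy":4,"dz":1,"ax":0,"ay":0,"az":0,"claw":0},{"dx":0,"dy":8,"dz":1,"ax":0,"ay":0,"az":0,"claw":0},{"dx":0,"dy":12,"dz":1,"ax":0,"ay":0,"az":0,"claw":0},{"dx":0,"dy":16,"dz":1,"ax":0,"ay":0,"az":0,"claw":0},{"dx":0,"dy":20,"dz":1,"ax":0,"ay":0,"az":0,"claw":0},{"dx":0,"dy":20,"dz":1,"ax":0,"ay":0,"az":0,"claw":0}]'
python3 - <<'E'
from h import *
p=sh(-.051,.1145);go(*p,.075,np.pi/2+TH)
E
```

```text
clock: 12.67
position: [0.4848, 0.118, 0.0754]
tool_rot: [3.141, -0.0, 1.608]
force: [-0.3, -0.6, -0.5]
grip_width: -0.0002
d [ 0.3 18.3  0.4] a [ 0.04 -0.01 -0.04] t 12.6667 pos [0.4848 0.118  0.0754] shk [-0.0693  0.1142] F [-0.3 -0.6 -0.5] g -0.0002
```

```bash
python3 -m pendant '[{"dx":0,"dy":3,"dz":0,"ax":0,"ay":0,"az":0,"claw":0},{"dx":0,"dy":6,"dz":0,"ax":0,"ay":0,"az":0,"claw":0},{"dx":0,"dy":9,"dz":0,"ax":0,"ay":0,"az":0,"claw":0},{"dx":0,"dy":10,"dz":0,"ax":0,"ay":0,"az":0,"claw":0},{"dx":0,"dy":10,"dz":0,"ax":0,"ay":0,"az":0,"claw":0}]'
python3 - <<'E'
from h import *
from workcell import eyes
p=sh(-.051,.1145);go(*p,.075,np.pi/2+TH)
f=eyes.grab_frame("top");pickle.dump(f,open("top7.pkl","wb"));im=f["image"]
cv2.imwrite("pics/t7.png",cv2.resize(im[200:330,310:480],None,fx=4.4,fy=4.4,interpolation=cv2.INTER_CUBIC))
E
```

```text
clock: 13.08
position: [0.4928, 0.1182, 0.075]
tool_rot: [-3.139, 0.0, 1.609]
force: [-7.7, 0.8, 4.3]
grip_width: -0.0002
d [ 0.4 10.3 -0. ] a [-0.16  0.03 -0.01] t 13.0833 pos [0.4928 0.1182 0.075 ] shk [-0.0613  0.1141] F [-7.7  0.8  4.3] g -0.0002
```

View pics/t7.png

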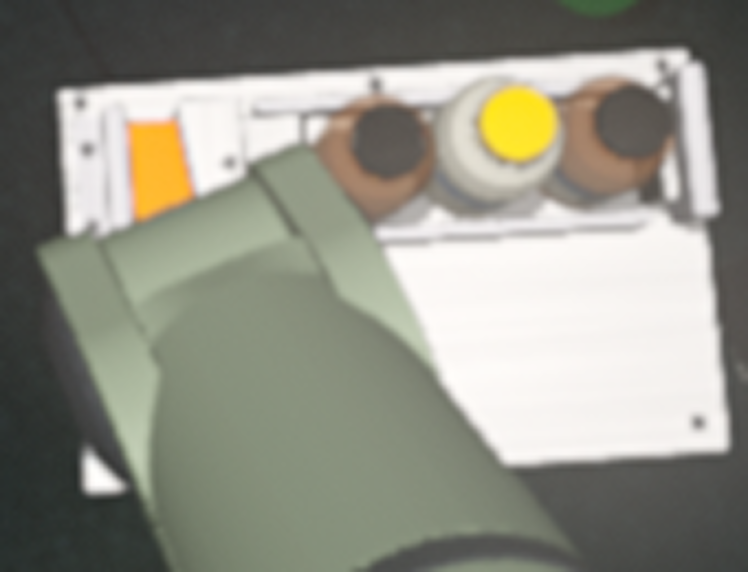

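```bash
python3 -m pendant '[{"dx":0,"dy":3,"dz":0,"ax":0,"ay":0,"az":0,"claw":0},{"dx":0,"dy":5,"dz":0,"ax":0,"ay":0,"az":0,"claw":0},{"dx":0,"dy":7,"dz":0,"ax":0,"ay":0,"az":0,"claw":0},{"dx":0,"dy":7,"dz":0,"ax":0,"ay":0,"az":0,"claw":0},{"dx":0,"dy":7,"dz":0,"ax":0,"ay":0,"az":0,"claw":0}]'
python3 - <<'E'
from h import *
p=sh(-.051,.1145);go(*p,.075,np.pi/2+TH)
E
```

```text
clock: 13.55
position: [0.4991, 0.1184, 0.075]
tool_rot: [-3.138, 0.001, 1.609]
force: [-12.5, 1.4, 7.1]
grip_width: 0.0
d [ 0.4  4.  -0.1] a [-0.23  0.04 -0.01] t 13.55 pos [0.4991 0.1184 0.075 ] shk [-0.055   0.1141] F [-12.5   1.4   7.1] g 0.0
```

```bash
python3 -m pendant '[{"dx":0,"dy":2,"dz":0,"ax":0,"ay":0,"az":0,"claw":0},{"dx":0,"dy":4,"dz":0,"ax":0,"ay":0,"az":0,"claw":0},{"dx":0,"dy":5,"dz":0,"ax":0,"ay":0,"az":0,"claw":0},{"dx":0,"dy":5,"dz":0,"ax":0,"ay":0,"az":0,"claw":0}]'
python3 - <<'E'
from h import *
p=sh(-.051,.1145);go(*p,.075,np.pi/2+TH)
E
python3 -m pendant '[{"dx":0,"dy":-10,"dz":0,"ax":0,"ay":0,"az":0,"claw":0},{"dx":0,"dy":-40,"dz":0,"ax":0,"ay":0,"az":0,"claw":0},{"dx":0,"dy":-75,"dz":-20,"ax":0,"ay":0,"az":0,"claw":0},{"dx":0,"dy":-90,"dz":-60,"ax":0,"ay":0,"az":0,"claw":0},{"dx":30,"dy":-90,"dz":-90,"ax":0,"ay":0,"az":0,"claw":0},{"dx":70,"dy":-90,"dz":-90,"ax":0,"ay":0,"az":0,"claw":0},{"dx":110,"dy":-90,"dz":-90,"ax":0,"ay":0,"az":0,"claw":0},{"dx":150,"dy":-90,"dz":-90,"ax":0,"ay":0,"az":0,"claw":0},{"dx":150,"dy":-90,"dz":-90,"ax":0,"ay":0,"az":0,"claw":0}]'
python3 - <<'E'
from h import *
from workcell import eyes
f=eyes.grab_frame("top");pickle.dump(f,open("top8.pkl","wb"));im=f["image"]
cv2.imwrite("pics/t8.png",cv2.resize(im[200:330,310:480],None,fx=4.4,fy=4.4,interpolation=cv2.INTER_CUBIC))
E
```

```text
clock: 13.88
position: [0.5037, 0.1186, 0.0749]
tool_rot: [-3.137, 0.001, 1.609]
force: [-16.1, 1.3, 9.9]
grip_width: 0.0001
d [ 0.4 -0.6 -0.1] a [-0.29  0.05 -0.  ] t 13.8833 pos [0.5037 0.1186 0.0749] shk [-0.0504  0.1141] F [-16.1   1.3   9.9] g 0.0001
clock: 14.63
position: [0.4096, 0.273, 0.1658]
tool_rot: [3.14, -0.004, 1.615]
force: [-1.1, 0.7, 0.2]
grip_width: 0.0001
```

View pics/t8.png

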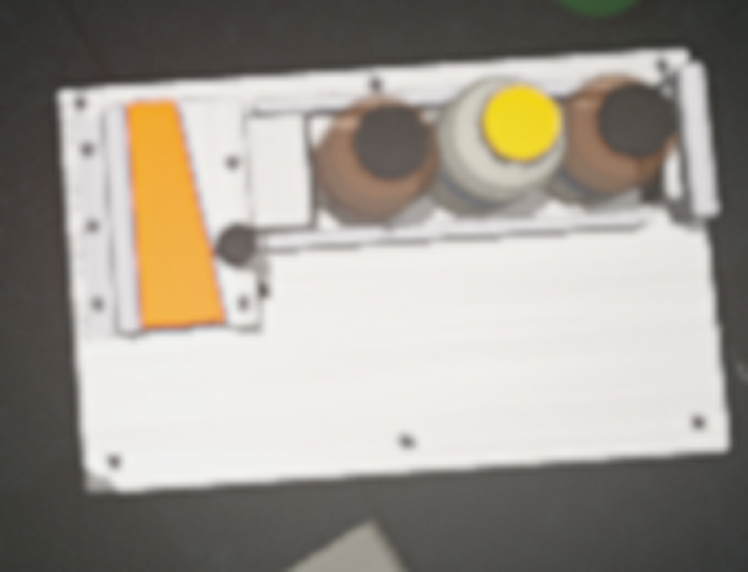

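Run:
```python
from h import *
from workcell import eyes,observe
f=eyes.grab_frame("top");im=f["image"]
cv2.imwrite("pics/top9.png",im)
hsv=cv2.cvtColor(im,cv2.COLOR_BGR2HSV);m=cv2.inRange(hsv,(8,110,120),(24,255,255));m[:,:310]=0;m[:,385:]=0
c=max(cv2.findContours(m,0,1)[0],key=cv2.contourArea);print(cv2.contourArea(c))
lm=np.array([-.04,.137])
for u,v in[(126,102),(177,100),(224,326),(141,328)]:
    p=onz(f,310+u/4.4,200+v/4.4,.096);print(((toshaker(p)-lm)*1000).round(1))
k=onz(f,310+238/4.4,200+245/4.4,.137);print("knob",toshaker(k))
for nm,u,v,z in[("timer0",0,0,0)]:pass
a=pickle.load(open("top0.pkl","rb"))["image"];d=cv2.absdiff(a,im).max(2);x,y,w,h=100,90,390,180
print("changed px",[(int(v)) for v in cv2.connectedComponentsWithStats((d>60).astype(np.uint8))[2][1:,4] if v>15])
s=observe();print(s["clock"],s["force"])
```

```text
692.5
[120.4  -0.9]
[119.8 -27.6]
[  0.1 -43.7]
[ 1.7 -0.8]
knob [-0.00228144  0.08623562]
changed px [37, 133, 108, 890, 23, 21, 32, 45, 245, 52, 28, 17, 16, 7998, 16, 866, 578, 2887, 22]
14.7333 [ 0.54243424 -0.72567495  0.53916761]
```

View pics/top9.png

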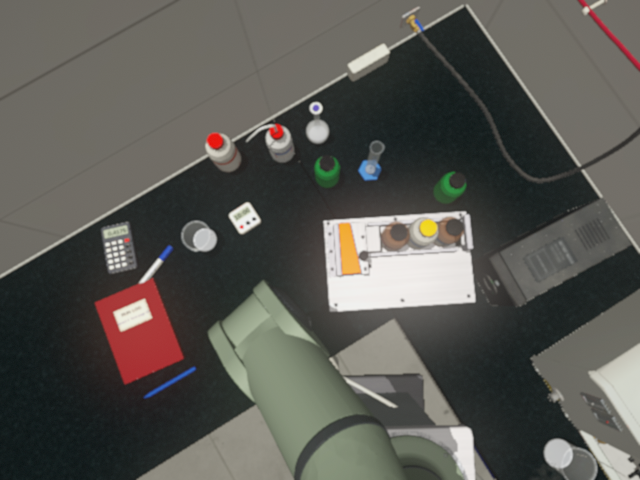

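```bash
python3 -c "
from workcell import job_done;print(job_done())"
```

```text
the job is handed in; nothing more can be done
None
```

The wedge is in and the row is locked. The job was handed in at about 14.7 s of the 64 s allowed; no verdict is reported.

**What I did:** I gripped the black knob and slid the bar up about 26 mm, until the row pushed back with 7 N. I then picked up the orange wedge and fed its thin end about 80 mm into the lane along the fence. I let go and pushed its wide end home with closed fingers; the push force rose to 16 N. The arm then backed off clear.

**Last checks, from the top camera:**
- **Wide end:** about 1 mm inside flush with the fence front.
- **Straight side:** about 1 mm from the fence by the camera (good to about 2 mm) and parallel to it.
- **Clamp bar:** travel about 26.7 mm, which puts the pad in by roughly 3.5 mm.
- **Bottles and bench:** the three bottles stand upright in the channel, and the timer, beaker and cylinder look unmoved.
- **Robot:** free of contact, with wrist force near zero.

**What I could not check:**
- The scene camera is blocked over the shaker, so the final placement rests on the top view alone.
- Pad travel and wedge force were not measured directly; I inferred the pad from the bar travel. The only sign of wedge force is the 16 N push and the wedge staying put after release.

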